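Tuck the seed box cover under its lip

TASK

The spring-loaded green cover of the seed box on the nursery bench stands open: fold it down over the seed tubes, press it flat, and push it forward by its yellow rib until its free edge is tucked fully under the yellow lip and stays shut by itself. Use only fingertips on the outside of the cover: do not pinch it or touch the black liner on its inner face, do not lift or shove the box, and leave the pot, the bottle and the brush where they are. Finish with the hand clear.

Things in the scene. Friction and masses are not known exactly. Their poses are not given: they have to be found in the camera images.
- seedbox: White open-topped seed box, 140 (x) x 130 (y) x 45 mm high, about 2.2 kg, loose on the bench (it slides when pushed sideways with more than about 10 N). Origin: centre of its underside, z up. The cover's hinge lies along its -x side, the yellow lip along its +x side. Seed tubes stand inside, tops at z 38 mm.
- cover (a joint): Hinge angle of the green cover, rad: 0 = flat over the box (hard stop), 1.57 = upright, at most 1.9; starts at 1.4 to 1.75. Plate 112 mm wide (y), 4 mm thick; flat, its top face is at z 50.5 mm. A light spring (2 N at 60 mm from the hinge when flat) lifts it again if let go untucked; tucked, its edge rises up to 4 mm and rests under the lip (0.04 rad).
- cover_slide (a joint): How far the cover with its hinge is pushed along the box's +x, m: 0 = back, 0.016 = home (hard stop); starts at 0 to 0.003, takes 4 N, stays where left. At 0 the flat cover's free edge is 5 mm short of the lip, at 0.016 it is 11 mm beneath it. If pushed forward before the cover is flat, the edge lands on top of the lip and the cover must be drawn back first.
- cover_hinge (a point): Middle of the hinge axis, which runs along the box's y; in the box frame at x = -60 mm + cover_slide, y 0, z 48.5 mm. Its ends run in slotted grey cheeks at |y| 60 to 65 mm, 57 mm high. Own x points from the hinge to the cover's free edge, z out of its outer face.
- rib (a point): Middle of the top edge of the yellow rib on the cover's outer face (the face that looks up when flat). The rib is 8 mm thick, 80 mm long across the cover and stands 10 mm above the face; its middle is 74 mm and its hinge-side face 70 mm from the hinge axis. Axes as for the hinge.
- cover_edge (a point): Middle of the cover's free edge, 107 mm from the hinge axis, mid-thickness; axes as for the hinge.
- lip_edge (a point): Middle of the lip's lower front edge: box frame x 52, y 0, z 54.5 mm. The rigid yellow lip spans the box's full width, x 52 to 70, top at z 60.5 mm, closed behind at x 65. The cover's edge must pass below and beyond this point.
- cover_liner: Black rubber liner on the inner face of the cover, 65 x 90 x 3 mm, from 20 to 85 mm from the hinge; not to be touched. Origin on the hinge axis, x towards the free edge.
- pot: Terracotta pot with a seedling, 70 mm across, 60 mm high (leaves to about 100), beside the box; bystander. Origin: centre of its underside.
- bottle: Amber bottle, 48 mm across, 100 mm high, on the other side of the box; bystander. Origin: centre of its underside.
- brush: Flat brush about 200 mm long, lying across beyond the lip side of the box; bystander. Origin: underside; handle towards its -x.
Not all that is in view belongs to the job. There is more than one size of the seedbox; the one meant has the size given above.

How it is judged:
By the outcome, as a careful person would: the job done as asked, in the order asked, and still so for the second after the job is handed in, with the robot touching nothing.
It also fails if it takes over 40 s, if anything falls off the work surface, if the arm or the gripper's body presses on something with over 40 N, if the wrist force passes 120 N, or if a joint passes its speed limit or range.

ROBOT

A 7-joint arm with a two-finger parallel gripper is mounted at the origin on the work surface. World frame = base frame: x ahead of the robot, y to its left, z up, the work surface at z = 0. Lengths are in m, angles in rad, forces in N, time in s.
With the tool pointing down it reaches from about 0.35 to 0.9 m from the base axis. Payload 7.2 kg.
Tool frame: the origin (TCP) lies at the very end of the fingers, on their centre line; the grasp point (between the pads) lies 19 mm behind it; z points along the fingers, y is the line along which they close (so a half turn about z gives the same grasp; the last joint's range is limited). The gripper opens to 85 mm and grips with 20 to 120 N. Pads are 22 mm wide; open, the fingers measure 114 mm over their backs; the gripper's body (76 mm by 85 mm) begins 54 mm behind the grasp point. The pads swing forward as they close: fully open they stand 13 mm farther back than shut.
Start: joints at [1.103, 0.411, -0.013, 1.596, 0.006, 1.134, -0.082], TCP at [0.243, -0.576, 0.192] pointing down, gripper open.
Joint ranges: [-2.95, 2.95], [-0.29, 1.99], [-1.47, 1.44], [0.14, 2.54], [-1.03, 4.17], [0.13, 1.85], [-2.86, 2.86]. Speed limits (rad/s): [2.39, 2.39, 3.01, 3.01, 3.14, 3.14, 3.14].

INTERFACE

Orientations are given as [roll, pitch, yaw] about the fixed x, y, z axes, in that order (R = Rz(yaw) Ry(pitch) Rx(roll)).
In Python, from workcell import ctrl gives the robot as it stands.
- The arm moves only by the tool servo_tool, never from a script. Its argument "motion" is text: rows parted by semicolons, each of 5 numbers parted by spaces: the shift along the tool's x, y, z in mm, then the turn about the tool's z in rad, then the opening, from 0 (shut) to 1 (fully open). In form: dx dy dz yaw gripper; .... A call has exactly 8 rows; each row is the pose to reach, as a shift and turn from the pose commanded when the call began, along the tool's axes at that moment; what a row does not reach only later rows make up. A row lasts 1/8 s, in which the tool goes at most 62.5 mm and 10.7 degrees, less where a joint would pass 70% of its speed; a pose out of reach is approached as far as the arm can. A call with a gripper value outside its range is refused whole. The fingers move at their own pace and stop on an object; "force" is the grip in N (left out, the last holds). Time passes only in rows, so rows that repeat a pose let the fingers close, or fill a call up. It gives the time, the measured TCP pose, the force, the opening and the grip force at its end, in the units of the state.
- ctrl.observe(): the state, without advancing time (a new reading comes with each control period).
- ctrl.grab_frame(name): name is "side" or "top" or "wrist"; returns the picture (420x560x3 uint8, red, green, blue); there is no depth.
- ctrl.camera_info(name): a dict with "fx", "fy", "cx", "cy" (pixels), "R" (3x3) and "t" (3): a world point X has camera coordinates R X + t; the wrist camera has in their place "T_tool_cam" (4x4, takes a point from camera to tool coordinates, whose origin is the TCP and whose axes are the flange's). Camera axes: x right, y down, z forward; pixel columns grow to the right and rows downward; lengths in m; the calibration is good to about 2 mm. A picture is of the moment at which its call begins: read the wrist's pose just before it. camera_info takes no time and is no camera call.
- ctrl.sign_off(): hands the job in; it is judged then, once.
The state is a dict: "time": time; "joint_pos": joint angles; "dq": joint speeds; "joint_torque": joint torques, N m; "tcp_pos": TCP position; "orientation": TCP orientation; "wrist_force": force on the tool from outside, world axes, zero at the start; "moment": the same for the moment, N m; "finger_gap": finger opening in m; "gripper_force": force on a finger pad.
Only numpy, scipy, OpenCV 4.12 (cv2) and the standard library are available. Lean on these libraries where they do the work, as an engineer would, in place of code of your own. Each camera call takes 0.05 s, during which the arm holds its last target. There are 200 camera calls.

## Working session

There is one attempt and no reset: what is moved stays moved. The work goes in short steps, Python scripts to look and compute and a tool call to move; the robot and the scene stay as the last step left them, time stands still between calls to the robot, and variables do not carry over. Pictures are saved under pics/ and viewed, at most 13 in all, crops included, and the job is handed in when it is done.

Besides the shell and the picture viewer there is one more tool, called after "Request:" as name(argument=value, ...), one argument or row to a line, values as JSON. servo_tool: Moves the arm, as the interface text tells. Its arguments: {"type":"object","properties":{"motion":{"type":"string"},"force":{"type":"number"}},"required":["motion"]}

```bash
mkdir -p pics; python3 - <<'E'
from workcell import ctrl
import cv2,numpy as np
s=ctrl.observe();print({k:np.round(v,3) for k,v in s.items()})
for n in("top","side"):
    f=ctrl.grab_frame(n);cv2.imwrite(f"pics/{n}0.png",f[:,:,::-1]);c=ctrl.camera_info(n);print(n,c)
E
```

```text
{'time': np.float64(0.0), 'joint_pos': array([ 1.103,  0.412, -0.013,  1.597,  0.006,  1.134, -0.082]), 'dq': array([-0.002,  0.002,  0.001,  0.   ,  0.002, -0.002,  0.002]), 'joint_torque': array([ 1.0000e-03, -6.0062e+01,  6.8200e-01, -2.9941e+01,  1.4000e-02,
        1.1000e-02,  0.0000e+00]), 'tcp_pos': array([ 0.243, -0.575,  0.192]), 'orientation': array([-3.14,  0.  ,  0.4 ]), 'wrist_force': array([0.421, 0.62 , 0.355]), 'moment': array([0.001, 0.05 , 0.002]), 'gripper_force': np.float64(0.0), 'finger_gap': np.float64(0.086)}
top {'fx': 460.0601499409126, 'fy': 460.0601499409126, 'cx': 278.55473345741353, 'cy': 209.3207121011392, 'R': array([[-0.00614459, -0.99963146, -0.02644229],
       [-0.99222246,  0.00938236, -0.12412314],
       [ 0.12432549,  0.02547394, -0.99191444]]), 't': array([0.0919644 , 0.58409777, 0.90173516])}
side {'fx': 484.34320246865894, 'fy': 484.34320246865894, 'cx': 273.4873377914978, 'cy': 206.75605963239792, 'R': array([[ 0.95159365, -0.30721465,  0.00941759],
       [-0.23019625, -0.7326638 , -0.64047908],
       [ 0.20366448,  0.60730793, -0.76791787]]), 't': array([-0.52731365,  0.23442645,  1.01686719])}
```

View pics/top0.png

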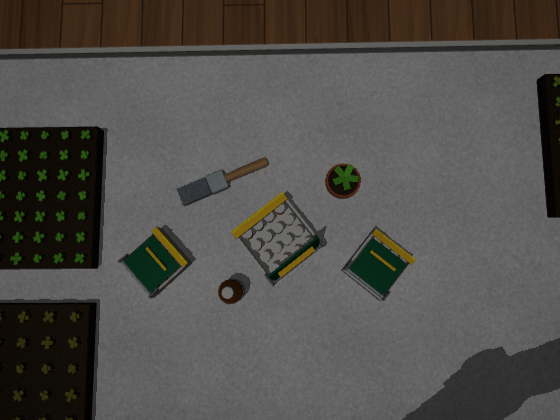

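View pics/side0.png

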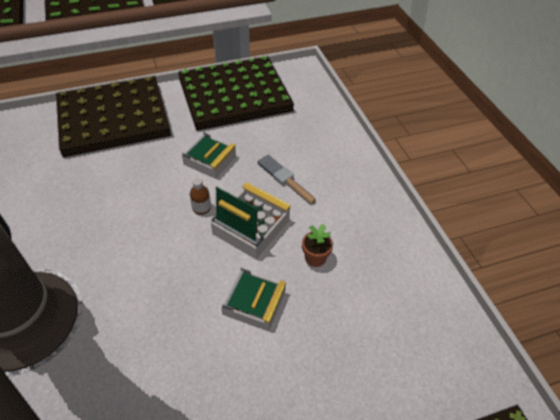

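The open box is the middle one: in the top view its lip runs from (235,235) to (285,197) and its rib is at about (297,262). In the side view the lip is near (266,196) and the rib near (235,210). The closed boxes on either side are decoys. The pot is at (343,181) and the bottle at (231,291) in the top view.

```bash
cat > h.py <<'E'
import cv2,numpy as np
from workcell import ctrl
def cam(n):
    c=ctrl.camera_info(n);return c,np.array(c["R"]),np.array(c["t"])
def ray(n,p):
    c,R,t=cam(n);d=R.T@np.array([(p[0]-c["cx"])/c["fx"],(p[1]-c["cy"])/c["fy"],1]);return -R.T@t,d
def plane(n,p,z):
    o,d=ray(n,p);return o+d*(z-o[2])/d[2]
def tri(p,q):
    a,u=ray("top",p);b,v=ray("side",q);s=np.linalg.lstsq(np.c_[u,-v],b-a,rcond=None)[0]
    P,Q=a+u*s[0],b+v*s[1];return (P+Q)/2,np.linalg.norm(P-Q)
def yellow(img):
    h=cv2.cvtColor(img,cv2.COLOR_BGR2HSV);m=cv2.inRange(h,(20,150,90),(32,255,255))
    n,l,st,ce=cv2.connectedComponentsWithStats(m)
    return [(st[i][4],ce[i],cv2.minAreaRect(np.argwhere(l==i)[:,::-1].astype(np.float32))) for i in range(1,n) if st[i][4]>25]
E
python3 - <<'E'
from h import *
np.set_printoptions(precision=4,suppress=True)
Y={}
for n in("top","side"):
    print(n,"cam",ray(n,(0,0))[0]);Y[n]=yellow(cv2.imread(f"pics/{n}0.png"))
    for a,c,r in Y[n]:print(a,c,cv2.boxPoints(r).round(1).tolist())
    if n=="top":
        for a,c,r in Y[n]:
            print([plane("top",p,.0605)[:2].round(4).tolist() for p in cv2.boxPoints(r)])
print("pot",plane("top",(343,181),.06),"bottle",plane("top",(229,293),.1))
E
```

```text
top cam [0.468  0.0635 0.9694]
558 [258.6685 214.9552] [[230.5, 231.5], [281.8999938964844, 191.5], [287.1000061035156, 198.3000030517578], [235.6999969482422, 238.1999969482422]]
319 [169.2288 246.8997] [[150.8000030517578, 230.6999969482422], [155.89999389648438, 226.1999969482422], [187.1999969482422, 262.29998779296875], [182.10000610351562, 266.79998779296875]]
340 [393.7235 246.3618] [[371.70001220703125, 233.6999969482422], [375.79998779296875, 228.3000030517578], [415.5, 258.79998779296875], [411.29998779296875, 264.20001220703125]]
73 [155.5068 258.5342] [[145.1999969482422, 248.60000610351562], [147.10000610351562, 246.89999389648438], [165.8000030517578, 268.5], [163.89999389648438, 270.1000061035156]]
217 [295.9493 261.5991] [[277.5, 273.1000061035156], [311.3999938964844, 246.1999969482422], [314.5, 250.10000610351562], [280.5, 276.8999938964844]]
80 [382.6125 260.425 ] [[369.79998779296875, 252.1999969482422], [371.5, 250.10000610351562], [395.29998779296875, 268.70001220703125], [393.70001220703125, 270.70001220703125]]
[[0.5385, 0.1825], [0.6177, 0.08], [0.604, 0.0696
[... 618 characters left out ...]
 196.5659] [[242.8000030517578, 187.3000030517578], [245.3000030517578, 182.5], [289.20001220703125, 205.6999969482422], [286.70001220703125, 210.5]]
204 [233.9412 209.4657] [[217.5, 203.6999969482422], [220.39999389648438, 198.5], [250.60000610351562, 215.1999969482422], [247.60000610351562, 220.5]]
94 [258.0319 295.117 ] [[251.0, 306.1000061035156], [262.1000061035156, 282.1000061035156], [265.29998779296875, 283.6000061035156], [254.3000030517578, 307.6000061035156]]
265 [273.7585 301.6868] [[262.20001220703125, 319.5], [278.79998779296875, 280.20001220703125], [285.20001220703125, 282.8999938964844], [268.5, 322.20001220703125]]
pot [ 0.6379 -0.0425  0.06  ] bottle [0.4203 0.1794 0.1   ]
```

```bash
python3 - <<'E'
from h import *
np.set_printoptions(precision=4,suppress=True)
L,e=tri((258.67,214.96),(266.08,196.57));r,e2=tri((295.95,261.6),(233.94,209.47));print("lip",L,e,"rib",r,e2)
yaw=.658;u=np.array([np.cos(yaw),np.sin(yaw)]);v=np.array([-u[1],u[0]])
o=np.array([.5713,.126])-.061*u;print("box",o,"rib in box",(r[:2]-o)@u,(r[:2]-o)@v,r[2])
for th in(1.4,1.5,1.6,1.7):print(th,-.060+.074*np.cos(th)-.010*np.sin(th),.0485+.074*np.sin(th)+.010*np.cos(th))
E
```

```text
lip [0.5737 0.1267 0.0529] 0.003801401451824946 rib [0.4787 0.0538 0.123 ] 0.002391414642106499
box [0.523  0.0887] rib in box -0.05640140404886874 -0.0005063906258007864 0.12300824428566387
1.4 -0.05727692872526676 0.12312295144814847
1.5 -0.06474039694263052 0.12302200102537705
1.6 -0.07215650068071042 0.12217645140205849
1.7 -0.0794511406823935 0.12059475103052743
```

Request:
servo_tool(
  motion="30 -35 0 0 0; 60 -70 0 0 0; 90 -106 0 0 0; 120 -141 0 0 0; 150 -176 0 0 0; 180 -211 0 0 0; 210 -247 0 0 0; 240 -282 0 0 0",
  force=20,
)

```text
time: 1.1
tcp_pos: [0.3546, -0.2209, 0.1924]
orientation: [-3.142, 0.0, 0.4]
wrist_force: [0.3, -0.9, 1.2]
finger_gap: -0.0001
gripper_force: 0.0
```

Request:
servo_tool(
  motion="22 -27 0 -0.04 0; 45 -54 0 -0.08 0; 67 -81 0 -0.12 0; 90 -108 0 -0.16 0; 112 -135 0 -0.2 0; 135 -162 0 -0.23 0; 157 -188 0 -0.258 0; 157 -188 0 -0.258 0",
)

```text
time: 2.1
tcp_pos: [0.4263, 0.0141, 0.1924]
orientation: [-3.141, -0.001, 0.662]
wrist_force: [-0.5, 0.0, 0.5]
finger_gap: 0.0001
gripper_force: 0.0
```

```bash
cat >> h.py <<'E'
yaw=.658;u=np.array([np.cos(yaw),np.sin(yaw)]);v=np.array([-u[1],u[0]]);o=np.array([.523,.0887])
def box(p):return np.round([(p[:2]-o)@u*1e3,(p[:2]-o)@v*1e3,p[2]*1e3],1)
def st():
    s=ctrl.observe();f=np.array(s["wrist_force"]);print(s["time"],"box",box(np.array(s["tcp_pos"])),"rpy",np.round(s["orientation"],3),"f",np.round([f[:2]@u,f[:2]@v,f[2]],1))
E
python3 - <<'E'
from h import *
st();print(ctrl.camera_info("wrist"))
f=ctrl.grab_frame("wrist");cv2.imwrite("pics/w1.png",f[:,:,::-1])
E
```

```text
2.1 box [-1.221e+02  1.000e-01  1.924e+02] rpy [-3.141e+00 -1.000e-03  6.620e-01] f [-0.4  0.3  0.5]
{'fx': 327.32645438347924, 'fy': 327.32645438347924, 'cx': 277.9542524576269, 'cy': 218.96255783097604, 'T_tool_cam': array([[-7.65791744e-04, -9.63515009e-01, -2.67653210e-01,
         6.70097927e-02],
       [ 9.99999546e-01, -8.89628648e-04,  3.41408789e-04,
        -6.18809901e-04],
       [-5.67064456e-04, -2.67652828e-01,  9.63515253e-01,
        -1.80843215e-01],
       [ 0.00000000e+00,  0.00000000e+00,  0.00000000e+00,
         1.00000000e+00]])}
```

View pics/w1.png

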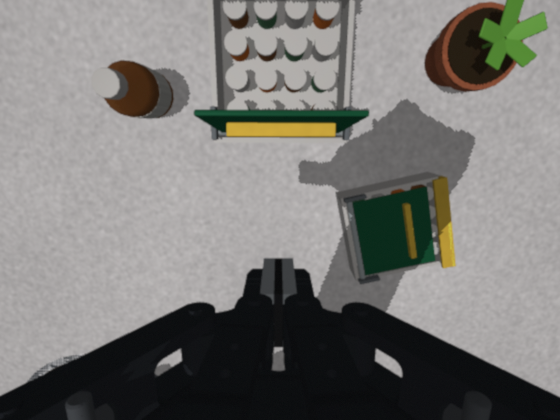

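The wrist view shows the rib as a level yellow bar at (226–336, 122–137). That puts it at box x −56, y 0, so θ≈1.4, matching the triangulation. The fingers are shut behind it and the path is clear.

Request:
servo_tool(
  motion="0 0 30 0 0; 0 0 60 0 0; 0 0 87 0 0; 12 0 87 0 0; 24 0 87 0 0; 36 0 87 0 0; 46 0 87 0 0; 46 0 87 0 0",
)

```text
time: 3.15
tcp_pos: [0.4632, 0.0406, 0.1058]
orientation: [3.141, -0.001, 0.659]
wrist_force: [-0.4, 0.2, 0.1]
finger_gap: -0.0003
gripper_force: 0.0
```

Request:
servo_tool(
  motion="5 0 0 0 0; 9 0 0 0 0; 13 0 0 0 0; 17 0 0 0 0; 21 0 0 0 0; 24 0 1 0 0; 27 0 2 0 0; 27 0 2 0 0",
)

```text
time: 4.15
tcp_pos: [0.4839, 0.0565, 0.1034]
orientation: [-3.141, -0.0, 0.658]
wrist_force: [-1.0, -0.3, -0.3]
finger_gap: 0.0
gripper_force: 0.0
```

```bash
python3 - <<'E'
from h import *
st()
a=ctrl.grab_frame("wrist");b=ctrl.grab_frame("side")
cv2.imwrite("pics/c2.png",np.hstack([cv2.resize(a[:,:,::-1],(400,300)),cv2.resize(b[120:280,150:360,::-1],(394,300))]))
E
```

```text
4.15 box [-50.6  -1.5 103.4] rpy [-3.141 -0.     0.658] f [-1.   0.4 -0.3]
```

View pics/c2.png

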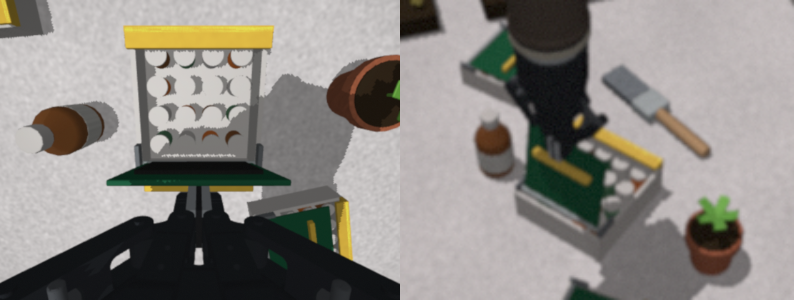

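The left view (wrist) shows the cover edge at row ~182, with the rib behind it and the fingertips near the rib. In the right view the tip seems to end close to the rib's upper edge, so I'll check the overlap with a larger crop and projections.

```bash
python3 - <<'E'
from h import *
st()
b=ctrl.grab_frame("side")[:,:,::-1].copy()
s=ctrl.observe();c,R,t=cam("side")
def pr(X):
    q=R@X+t;return c["fx"]*q[0]/q[2]+c["cx"],c["fy"]*q[1]/q[2]+c["cy"]
p=np.array(s["tcp_pos"]);P=pr(p);print("tcp px",P)
big=cv2.resize(b[150:270,180:330],None,fx=5,fy=5,interpolation=cv2.INTER_CUBIC)
cv2.circle(big,(int((P[0]-180)*5),int((P[1]-150)*5)),5,(0,0,255),2)
for th in (70,80):
    a=np.radians(th)
    for y in(-.04,0,.04):
        for rr,h in((.07,.012),(.107,0)):
            x=-.0595+rr*np.cos(a)-h*np.sin(a);z=.0485+rr*np.sin(a)+h*np.cos(a)
            q=pr(np.r_[o+u*x+v*y,z]);cv2.circle(big,(int((q[0]-180)*5),int((q[1]-150)*5)),3,(255,0,255) if th==70 else (255,255,0),-1)
cv2.imwrite("pics/s3.png",big)
E
```

```text
4.25 box [-50.8  -1.6 103.4] rpy [-3.142  0.     0.658] f [0.1 0.5 0.1]
tcp px (np.float64(235.762544686298), np.float64(213.78549498851456))
```

View pics/s3.png

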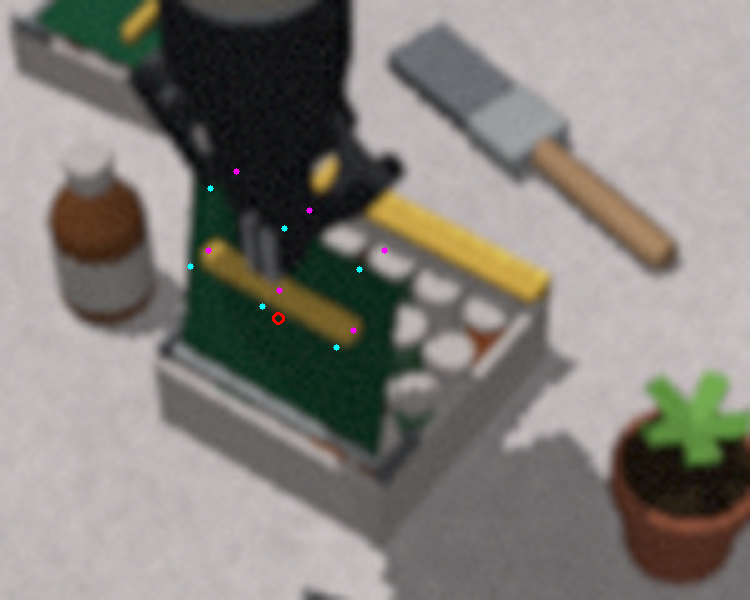

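The rib sits at θ≈70° and the fingertips end visibly above it, higher than the projected TCP (red circle). I'll check tip geometry in the wrist view.

```bash
python3 - <<'E'
from h import *
st()
b=ctrl.grab_frame("wrist")[:,:,::-1].copy();c=ctrl.camera_info("wrist");T=np.linalg.inv(c["T_tool_cam"])
big=cv2.resize(b[180:330,190:370],None,fx=4,fy=4,interpolation=cv2.INTER_CUBIC)
for X,col in(((0,0,0),(0,0,255)),((.011,0,0),(255,0,255)),((-.011,0,0),(255,0,255)),((.011,0,-.013),(255,255,0)),((.011,.0145,0),(0,255,0)),((.011,-.0145,0),(0,255,0))):
    q=T@np.r_[X,1];p=(c["fx"]*q[0]/q[2]+c["cx"],c["fy"]*q[1]/q[2]+c["cy"]);cv2.circle(big,(int((p[0]-190)*4),int((p[1]-180)*4)),5,col,2)
cv2.imwrite("pics/w4.png",big)
E
```

```text
4.3 box [-50.9  -1.6 103.4] rpy [-3.142  0.     0.658] f [ 0.7 -0.5  0.4]
```

View pics/w4.png

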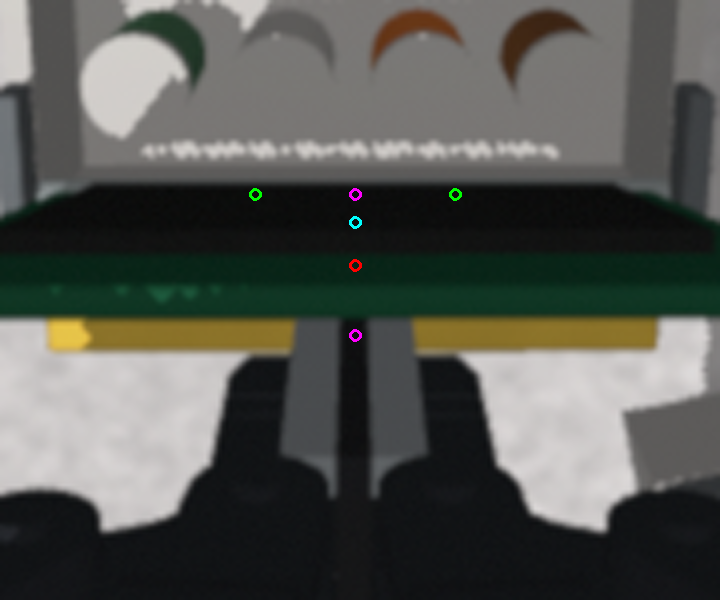

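The fingers cover the rib's free-edge face, so the shut tips end about 27 mm short of the nominal TCP and rest on the strip beyond the rib. I'll fold further from here, then hop back over the rib while keeping contact.

Request:
servo_tool(
  motion="6 0 0 0 0; 12 0 1 0 0; 18 0 2 0 0; 24 0 4 0 0; 30 0 8 0 0; 36 0 12 0 0; 40 0 15 0 0; 40 0 15 0 0",
)

```text
time: 5.35
tcp_pos: [0.5154, 0.0811, 0.0881]
orientation: [-3.141, 0.0, 0.658]
wrist_force: [-0.8, 0.7, -0.3]
finger_gap: -0.0001
gripper_force: 0.0
```

```bash
python3 - <<'E'
from h import *
st()
a=ctrl.grab_frame("wrist");b=ctrl.grab_frame("side")
cv2.imwrite("pics/c5.png",np.hstack([cv2.resize(a[:,:,::-1],(400,300)),cv2.resize(b[150:250,190:323,::-1],(400,300),interpolation=cv2.INTER_CUBIC)]))
E
```

```text
5.35 box [-10.7  -1.4  88.1] rpy [-3.141  0.     0.658] f [-0.2  1.  -0.3]
```

View pics/c5.png

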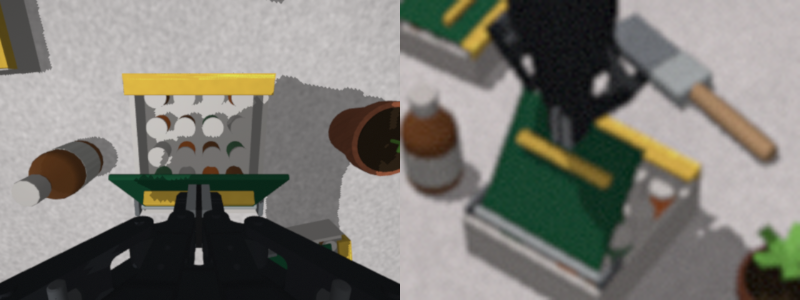

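The cover has followed down to roughly 50°, with the tip on the strip just beyond the rib. I'll measure θ from the rib and carry on.

```bash
cat >> h.py <<'E'
def rib(img,lo=(195,175),hi=(275,250)):
    "rib middle in box (y=0 plane) from a BGR side picture, with theta and radius about the hinge"
    hs=cv2.cvtColor(img,cv2.COLOR_BGR2HSV);m=cv2.inRange(hs,(18,110,50),(34,255,255))
    n,l,s,c=cv2.connectedComponentsWithStats(m)
    for i in range(1,n):
        if s[i][4]<15 or not(lo[0]<c[i][0]<hi[0] and lo[1]<c[i][1]<hi[1]):continue
        p=cv2.minAreaRect(np.argwhere(l==i)[:,::-1].astype(np.float32))[0]
        a,d=ray("side",p);k=((o-a[:2])@v)/(d[:2]@v);X=box(a+k*d);x,z=X[0]+60,X[2]-48.5
        print("yellow",s[i][4],np.round(p,1),X,"th",round(np.degrees(np.arctan2(z,x)-np.arctan2(9,74)),1),"r",round(np.hypot(x,z),1))
E
python3 - <<'E'
from h import *
rib(cv2.imread("pics/side0.png"))
rib(ctrl.grab_frame("side")[:,:,::-1].copy())
E
```

```text
yellow 336 [265.7 196.1] [66.6  0.  51.5] th -5.6 r 126.6
yellow 265 [233.9 209.6] [-54.  -0. 120.] th 78.3 r 71.8
yellow 218 [271.5 199. ] [91.5 -0.  16.7] th -18.8 r 154.8
yellow 208 [244.2 202.6] [-17.4   0.  108.2] th 47.6 r 73.3
```

Request:
servo_tool(
  motion="0 0 5 0 0; 0 0 10 0 0; 0 0 15 0 0; 0 0 17 0 0; -6 0 17 0 0; -12 0 17 0 0; -18 0 17 0 0; -24 0 17 0 0",
)

```text
time: 6.5
tcp_pos: [0.5093, 0.0743, 0.079]
orientation: [3.134, -0.028, 0.661]
wrist_force: [12.4, 14.9, 39.2]
finger_gap: 0.0001
gripper_force: 19.3
```

```bash
python3 - <<'E'
from h import *
st()
a=ctrl.grab_frame("wrist");b=ctrl.grab_frame("side");rib(b[:,:,::-1].copy())
cv2.imwrite("pics/c6.png",np.hstack([cv2.resize(a[:,:,::-1],(400,300)),cv2.resize(b[150:250,190:323,::-1],(400,300),interpolation=cv2.INTER_CUBIC)]))
E
```

```text
6.5 box [-19.6  -3.   79. ] rpy [ 3.134 -0.028  0.661] f [18.9  4.2 39.2]
yellow 208 [273.3 200. ] [99.6 -0.   5.2] th -22.1 r 165.4
yellow 59 [233.2 197.6] [-53.1  -0.  159.2] th 79.5 r 110.9
yellow 88 [251.9 207.7] [10.1  0.  63.1] th 4.8 r 71.6
```

View pics/c6.png

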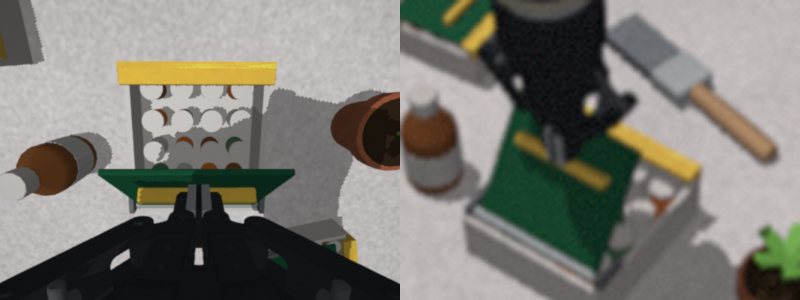

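A jam: the tip bears on the rib top while dragging back, so the friction line runs through the hinge (39 N at θ≈48°). I'll relieve it, move forward over the rib and strip again, fold lower, and hop back at a small angle where it can't jam.

Request:
servo_tool(
  motion="14 0 -12 0 0; 22 0 -14 0 0; 25 0 -12 0 0; 28 0 -9 0 0; 31 0 -6 0 0; 34 0 -3 0 0; 34 0 -3 0 0; 34 0 -3 0 0",
)

```text
time: 7.6
tcp_pos: [0.5234, 0.087, 0.0745]
orientation: [-3.142, -0.0, 0.658]
wrist_force: [0.2, -0.1, 0.6]
finger_gap: -0.0001
gripper_force: 0.0
```

```bash
python3 - <<'E'
from h import *
st()
b=ctrl.grab_frame("side")[:,:,::-1].copy();rib(b);cv2.imwrite("pics/s7.png",b)
t=ctrl.grab_frame("top")[:,:,::-1].copy();cv2.imwrite("pics/t7.png",t)
for a,c,r in yellow(t):print(a,c.round(1),cv2.boxPoints(r).round(1).tolist())
E
```

```text
7.6 box [-0.8 -1.6 74.5] rpy [-3.142 -0.     0.658] f [ 0.1 -0.2  0.6]
yellow 192 [246.7 202.1] [ -8.3  -0.  101.2] th 38.6 r 73.8
335 [169.2 246.6] [[150.8000030517578, 230.6999969482422], [156.0, 226.10000610351562], [187.39999389648438, 262.20001220703125], [182.10000610351562, 266.79998779296875]]
188 [400. 250.] [[374.0, 233.5], [378.29998779296875, 228.39999389648438], [415.29998779296875, 259.20001220703125], [411.0, 264.3999938964844]]
85 [155.5 258.5] [[145.10000610351562, 248.60000610351562], [147.3000030517578, 246.8000030517578], [165.89999389648438, 268.29998779296875], [163.8000030517578, 270.20001220703125]]
```

Request:
servo_tool(
  motion="3 0 4 0 0; 6 0 8 0 0; 9 0 13 0 0; 11 0 17 0 0; 13 0 22 0 0; 15 0 26 0 0; 16 0 30 0 0; 16 0 30 0 0",
)

```text
time: 8.7
tcp_pos: [0.54, 0.0996, 0.0459]
orientation: [3.14, -0.008, 0.659]
wrist_force: [8.1, 5.6, 5.4]
finger_gap: -0.0001
gripper_force: 5.4
```

```bash
python3 - <<'E'
from h import *
st()
a=ctrl.grab_frame("wrist");b=ctrl.grab_frame("side");rib(b[:,:,::-1].copy())
cv2.imwrite("pics/c8.png",np.hstack([cv2.resize(a[:,:,::-1],(400,300)),cv2.resize(b[150:250,190:323,::-1],(400,300),interpolation=cv2.INTER_CUBIC)]))
E
```

```text
8.7 box [20.1 -1.7 45.9] rpy [ 3.14  -0.008  0.659] f [ 9.8 -0.5  5.4]
yellow 177 [252.  203.7] [11.   0.  76.9] th 14.9 r 76.5
```

View pics/c8.png

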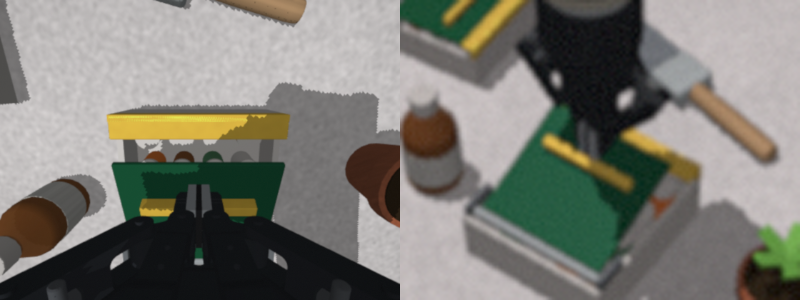

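θ is about 15°, with the tip in the strip against the rib's far face and the rib intact. I'll raise slightly and hop back over the rib.

Request:
servo_tool(
  motion="5 0 -5 0 0; 4 0 -9 0 0; -4 0 -9 0 0; -12 0 -9 0 0; -20 0 -9 0 0; -28 0 -8 0 0; -28 0 -5 0 0; -28 0 -3 0 0",
)

```text
time: 9.8
tcp_pos: [0.5315, 0.0914, 0.0569]
orientation: [3.133, -0.039, 0.663]
wrist_force: [26.8, 23.5, 29.0]
finger_gap: -0.0
gripper_force: 22.5
```

```bash
python3 - <<'E'
from h import *
st()
a=ctrl.grab_frame("wrist");b=ctrl.grab_frame("side");rib(b[:,:,::-1].copy())
cv2.imwrite("pics/c9.png",np.hstack([cv2.resize(a[:,:,::-1],(400,300)),cv2.resize(b[150:250,190:323,::-1],(400,300),interpolation=cv2.INTER_CUBIC)]))
E
```

```text
9.8 box [ 8.4 -3.  56.9] rpy [ 3.133 -0.039  0.663] f [35.5  2.2 29. ]
yellow 170 [248.9 204.2] [-0.5 -0.  86.4] th 25.6 r 70.5
```

View pics/c9.png

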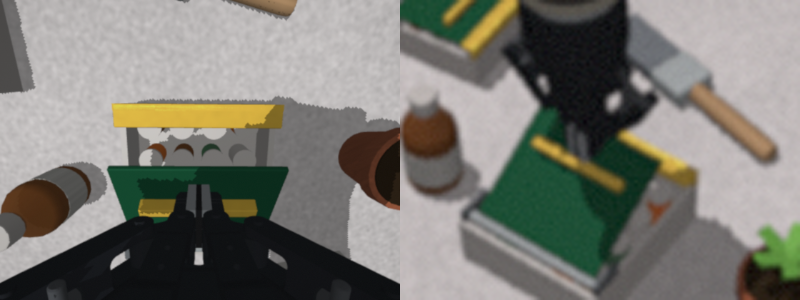

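The tip stays trapped beyond the rib because the cover follows it up, and it dragged on the rib. I'll release gently, let the cover open, then come in behind it below the rib and check that the box hasn't moved.

Request:
servo_tool(
  motion="22 0 -8 0 0; 20 0 -15 0 0; 12 0 -27 0 0; 2 0 -41 0 0; -15 0 -50 0 0; -30 0 -58 0 0; -36 0 -80 0 0; -36 0 -110 0 0",
)

```text
time: 10.9
tcp_pos: [0.4835, 0.0562, 0.1578]
orientation: [-3.141, 0.002, 0.657]
wrist_force: [-0.1, 0.4, 0.6]
finger_gap: -0.0002
gripper_force: 0.0
```

Request:
servo_tool(
  motion="-20 0 -10 0 0; -40 0 -10 0 0; -60 0 -10 0 0; -70 0 -10 0 0; -70 0 -10 0 0; -70 0 -10 0 0; -70 0 -10 0 0; -70 0 -10 0 0",
)

```text
time: 11.9
tcp_pos: [0.4302, 0.0152, 0.1674]
orientation: [-3.141, -0.0, 0.658]
wrist_force: [0.4, 0.7, -0.4]
finger_gap: 0.0003
gripper_force: 0.0
```

```bash
python3 - <<'E'
from h import *
np.set_printoptions(precision=4,suppress=True)
st()
b=ctrl.grab_frame("side")[:,:,::-1].copy();rib(b);t=ctrl.grab_frame("top")[:,:,::-1].copy();w=ctrl.grab_frame("wrist")[:,:,::-1].copy()
for n,i in(("s",b),("t",t),("w",w)):cv2.imwrite(f"pics/{n}10.png",i)
for a,c,r in yellow(t):
    if 225<c[0]<330:
        P=cv2.boxPoints(r);print("top",a,c.round(1),P.round(1).tolist(),[box(plane("top",p,.0605))[:2].tolist() for p in P])
for a,c,r in yellow(b):print("side",a,c.round(1))
E
```

```text
11.9 box [-118.4   -1.4  167.4] rpy [-3.141 -0.     0.658] f [ 0.8  0.3 -0.4]
yellow 271 [265.3 197.9] [64.9  0.  46.3] th -7.9 r 124.9
yellow 215 [243.  204.5] [-21.8  -0.  106. ] th 49.5 r 69.0
top 560 [261. 217.] [[232.6999969482422, 233.5], [284.20001220703125, 193.6999969482422], [289.5, 200.5], [238.0, 240.3000030517578]] [[63.8, 63.7], [63.2, -65.8], [45.9, -65.6], [46.6, 63.6]]
top 248 [285.6 247.9] [[267.1000061035156, 258.6000061035156], [300.3999938964844, 232.6999969482422], [304.0, 237.1999969482422], [270.70001220703125, 263.1000061035156]] [[-17.5, 40.3], [-17.9, -42.8], [-29.3, -42.7], [-28.8, 40.3]]
side 47 [229.2 148.6]
side 184 [268.2 199.5]
side 157 [243.5 204.8]
side 76 [258.  295.1]
side 255 [273.7 302. ]
```

The box slid about 6 mm back, so I'll re-zero its frame. The cover has risen slowly, only to ~46–50°, so its spring is heavily damped and I can drop in behind the rib from above. First I'll check the rate.

```bash
cat >> h.py <<'E'
o=o-.0061*u-.001*v
E
python3 - <<'E'
from h import *
rib(cv2.imread("pics/s10.png"))
for i in range(4):ctrl.grab_frame("top")
b=ctrl.grab_frame("side")[:,:,::-1].copy();rib(b);st()
E
```

```text
yellow 271 [265.3 197.9] [69.6 -0.  48.3] th -7.0 r 129.6
yellow 215 [243.  204.5] [-17.   -0.  107.9] th 47.2 r 73.3
yellow 268 [265.1 197.8] [68.7  0.  49.6] th -6.4 r 128.7
yellow 214 [243.  204.5] [-16.9  -0.  107.9] th 47.1 r 73.4
12.3 box [-112.7   -0.6  167.5] rpy [ 3.142 -0.     0.658] f [-0.2 -0.1 -0.4]
```

Request:
servo_tool(
  motion="25 0 0 0 0; 50 0 0 0 0; 70 0 0 0 0; 72 0 25 0 0; 72 0 50 0 0; 72 0 75 0 0; 72 0 95 0 0; 72 0 100 0 0",
)

```text
time: 13.3
tcp_pos: [0.4861, 0.0587, 0.0663]
orientation: [-3.14, 0.002, 0.658]
wrist_force: [-0.3, -0.3, -0.1]
finger_gap: -0.0003
gripper_force: 0.0
```

```bash
python3 - <<'E'
from h import *
st()
a=ctrl.grab_frame("wrist");b=ctrl.grab_frame("side");rib(b[:,:,::-1].copy())
cv2.imwrite("pics/c11.png",np.hstack([cv2.resize(a[:,:,::-1],(400,300)),cv2.resize(b[150:250,190:323,::-1],(400,300),interpolation=cv2.INTER_CUBIC)]))
E
```

```text
13.3 box [-41.4  -0.2  66.3] rpy [-3.14e+00  2.00e-03  6.58e-01] f [-0.4 -0.1 -0.1]
yellow 16 [255.3 190.9] [ 30.    0.  110.2] th 27.5 r 109.1
yellow 183 [273.8 202.8] [106.9   0.   -6.3] th -25.1 r 175.7
yellow 74 [252.3 209.5] [16.3 -0.  57.3] th -0.4 r 76.8
```

View pics/c11.png

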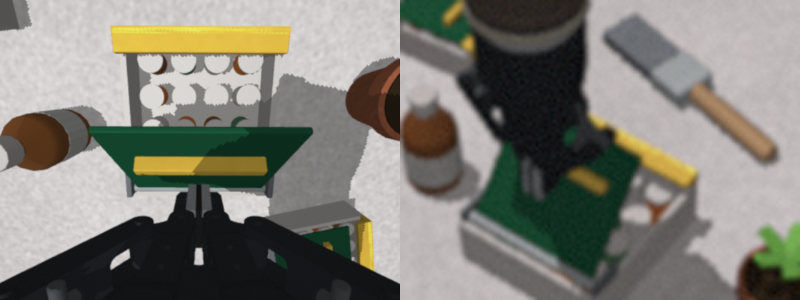

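The tip is now on the hinge side of the rib, which is fully visible in the wrist view at (133–267, 157–175), with no contact force. Next I press down behind the rib.

Request:
servo_tool(
  motion="6 0 10 0 0; 10 0 13 0 0; 14 0 17 0 0; 18 0 20 0 0; 22 0 25 0 0; 25 0 30 0 0; 27 0 34 0 0; 28 0 37 0 0",
)

```text
time: 14.4
tcp_pos: [0.5094, 0.0761, 0.0303]
orientation: [3.142, -0.0, 0.658]
wrist_force: [-1.0, -0.7, 1.6]
finger_gap: -0.0002
gripper_force: 0.8
```

```bash
cat >> h.py <<'E'
def wyel():
    "yellow bars in the wrist view: pixel boxes"
    s=ctrl.observe();w=ctrl.grab_frame("wrist")[:,:,::-1].copy()
    hs=cv2.cvtColor(w,cv2.COLOR_BGR2HSV);m=cv2.inRange(hs,(18,110,50),(34,255,255));n,l,q,c=cv2.connectedComponentsWithStats(m)
    print("wrist",[(q[i].tolist()) for i in range(1,n) if q[i][4]>60])
E
python3 - <<'E'
from h import *
st();wyel();rib(ctrl.grab_frame("side")[:,:,::-1].copy())
E
```

```text
14.4 box [-12.4  -0.6  30.3] rpy [ 3.142 -0.     0.658] f [-1.2  0.   1.6]
wrist [[130, 88, 300, 44, 12500], [183, 226, 194, 28, 5333], [531, 371, 22, 23, 275]]
yellow 59 [260.6 211. ] [49.1 -0.  18.6] th -22.3 r 113.1
```

Request:
servo_tool(
  motion="1 0 3 0 0; 2 0 5 0 0; 2 0 7 0 0; 3 0 8 0 0; 3 0 9 0 0; 3 0 10 0 0; 3 0 10 0 0; 3 0 10 0 0",
)

```text
time: 15.5
tcp_pos: [0.5116, 0.0778, 0.0205]
orientation: [3.142, -0.0, 0.658]
wrist_force: [-0.3, -0.5, 1.1]
finger_gap: -0.0001
gripper_force: 0.4
```

```bash
python3 - <<'E'
from h import *
st();wyel()
E
```

```text
15.5 box [-9.6 -0.6 20.5] rpy [ 3.142 -0.     0.658] f [-0.5 -0.3  1.1]
wrist [[121, 93, 319, 46, 14070], [184, 221, 192, 27, 4772], [543, 386, 17, 11, 73]]
```

Request:
servo_tool(
  motion="0 0 1 0 0; 0 0 2 0 0; 0 0 3 0 0; 0 0 4 0 0; 0 0 4 0 0; 0 0 4 0 0; 0 0 4 0 0; 0 0 4 0 0",
)

```text
time: 16.55
tcp_pos: [0.5114, 0.0777, 0.0165]
orientation: [-3.142, 0.0, 0.658]
wrist_force: [0.4, 0.2, 1.1]
finger_gap: 0.0002
gripper_force: 0.7
```

```bash
python3 - <<'E'
from h import *
st();wyel()
E
```

```text
16.55 box [-9.8 -0.6 16.5] rpy [-3.142  0.     0.658] f [ 0.5 -0.1  1.1]
wrist [[116, 91, 329, 48, 15003], [185, 218, 190, 26, 4551]]
```

Request:
servo_tool(
  motion="0 0 1 0 0; 0 0 2 0 0; 0 0 2 0 0; 0 0 3 0 0; 0 0 3 0 0; 0 0 4 0 0; 0 0 4 0 0; 0 0 4 0 0",
)

```text
time: 17.6
tcp_pos: [0.5114, 0.0777, 0.0124]
orientation: [-3.142, 0.0, 0.658]
wrist_force: [1.3, 0.7, 2.0]
finger_gap: -0.0006
gripper_force: 0.8
```

```bash
python3 - <<'E'
from h import *
st();wyel()
E
```

```text
17.6 box [-9.8 -0.6 12.4] rpy [-3.142  0.     0.658] f [ 1.4 -0.3  2. ]
wrist [[111, 90, 340, 49, 15902], [186, 216, 189, 24, 4339]]
```

Request:
servo_tool(
  motion="0 0 1 0 0; 0 0 1 0 0; 0 0 2 0 0; 0 0 2 0 0; 0 0 2 0 0; 0 0 2 0 0; 0 0 2 0 0; 0 0 2 0 0",
)

```text
time: 18.65
tcp_pos: [0.5115, 0.0777, 0.0111]
orientation: [3.141, 0.0, 0.658]
wrist_force: [-1.7, -0.2, 11.0]
finger_gap: 0.0
gripper_force: 5.3
```

```bash
python3 - <<'E'
from h import *
st();wyel()
E
```

```text
18.65 box [-9.7 -0.7 11.1] rpy [3.141 0.    0.658] f [-1.5  0.9 11. ]
wrist [[109, 90, 343, 50, 16212], [185, 216, 189, 24, 4337]]
```

Flat on its stop, with 11 N of press. Now I push forward against the rib.

Request:
servo_tool(
  motion="3 0 0 0 0; 6 0 0 0 0; 9 0 0 0 0; 11 0 0 0 0; 13 0 0 0 0; 15 0 0 0 0; 17 0 0 0 0; 18 0 0 0 0",
)

```text
time: 19.7
tcp_pos: [0.5242, 0.0874, 0.0108]
orientation: [3.141, 0.004, 0.657]
wrist_force: [-7.5, -3.6, 15.7]
finger_gap: -0.0001
gripper_force: 7.4
```

```bash
python3 - <<'E'
from h import *
st();wyel()
E
```

```text
19.7 box [ 6.3 -0.8 10.8] rpy [3.141 0.004 0.657] f [-8.2  1.8 15.7]
wrist [[113, 133, 334, 48, 15120], [185, 217, 189, 24, 4317]]
```

```bash
cat >> h.py <<'E'
from scipy.spatial.transform import Rotation as Ro
def wplane(p,z):
    s=ctrl.observe();c=ctrl.camera_info("wrist");T=np.array(c["T_tool_cam"]);Rw=Ro.from_euler("xyz",s["orientation"]).as_matrix();tp=np.array(s["tcp_pos"])
    a=Rw@T[:3,3]+tp;d=Rw@T[:3,:3]@np.array([(p[0]-c["cx"])/c["fx"],(p[1]-c["cy"])/c["fy"],1]);return box(a+d*(z-a[2])/d[2])
E
python3 - <<'E'
from h import *
print("lip far",wplane((280,133),.0605),"lip low front",wplane((280,181),.0545),"lip ends",wplane((113,150),.0605),wplane((447,150),.0605))
print("rib far top",wplane((280,217),.0605),"rib low",wplane((280,241),.0605),"ends",wplane((185,225),.0605),wplane((374,225),.0605))
E
```

```text
lip far [71.6 -1.  60.5] lip low front [52.  -1.1 54.5] lip ends [65.3 64.5 60.5] [ 65.1 -66.5  60.5]
rib far top [37.9 -1.  60.5] rib low [27.4 -1.  60.5] ends [34.5 38.7 60.5] [ 34.4 -40.3  60.5]
```

Slide reads about 16–17 mm, which is home, and the lip is where it should be. One small push more will confirm the hard stop.

Request:
servo_tool(
  motion="1 0 0 0 0; 2 0 0 0 0; 2 0 0 0 0; 2 0 0 0 0; 2 0 0 0 0; 2 0 0 0 0; 2 0 0 0 0; 2 0 0 0 0",
)

```text
time: 20.75
tcp_pos: [0.5242, 0.0873, 0.0106]
orientation: [3.141, 0.007, 0.657]
wrist_force: [-9.6, -6.1, 17.0]
finger_gap: -0.0003
gripper_force: 8.8
```

```bash
python3 - <<'E'
from h import *
st();wyel()
E
```

```text
20.75 box [ 6.2 -0.8 10.6] rpy [3.141 0.007 0.657] f [-11.4   1.   17. ]
wrist [[113, 134, 334, 47, 15243], [185, 217, 189, 24, 4412]]
```

It's firmly on the stop: no further motion, force up. I ease off, lift straight up, back away.

Request:
servo_tool(
  motion="-3 0 0 0 0; -5 0 -2 0 0; -6 0 -5 0 0; -7 0 -9 0 0; -9 0 -16 0 0; -12 0 -30 0 0; -15 0 -55 0 0; -15 0 -80 0 0",
)

```text
time: 21.8
tcp_pos: [0.5151, 0.0806, 0.0919]
orientation: [3.141, 0.0, 0.658]
wrist_force: [-0.3, 0.1, 1.5]
finger_gap: 0.0
gripper_force: 0.0
```

Request:
servo_tool(
  motion="-10 0 -30 0 0; -25 0 -60 0 0; -45 0 -70 0 0; -65 0 -70 0 0; -80 0 -70 0 0; -80 0 -70 0 0; -80 0 -70 0 0; -80 0 -70 0 0",
)

```text
time: 22.8
tcp_pos: [0.4525, 0.0325, 0.1603]
orientation: [-3.141, -0.0, 0.659]
wrist_force: [-0.6, 0.2, 0.2]
finger_gap: -0.0003
gripper_force: 0.0
```

```bash
python3 - <<'E'
from h import *
st();wyel();b=ctrl.grab_frame("side")[:,:,::-1].copy();rib(b,hi=(285,250));t=ctrl.grab_frame("top")[:,:,::-1].copy()
cv2.imwrite("pics/s20.png",b)
for a,c,r in yellow(t):
    if 225<c[0]<330:print("top",a,c.round(1),[box(plane("top",p,.0605))[:2].tolist() for p in cv2.boxPoints(r)])
print("pot/bottle green/side unchanged diff:",[float(np.abs(cv2.imread("pics/top0.png")[y0:y1,x0:x1].astype(int)-t[y0:y1,x0:x1]).mean().round(1)) for x0,x1,y0,y1 in((322,362,160,200),(215,240,278,306),(175,270,155,207))])
E
```

```text
22.8 box [-84.1  -0.4 160.3] rpy [-3.141 -0.     0.659] f [-0.4  0.5  0.2]
wrist [[194, 7, 172, 29, 4694], [228, 59, 103, 13, 1303], [442, 213, 24, 96, 1445], [409, 241, 16, 59, 514]]
yellow 358 [264.9 198.3] [67.5 -0.  48.7] th -6.8 r 127.5
yellow 180 [256.6 205.3] [33.5 -0.  55.6] th -2.6 r 93.8
top 560 [261.  217.1] [[69.9, 64.7], [69.3, -64.8], [52.0, -64.6], [52.7, 64.6]]
top 143 [270.8 229.3] [[33.5, 39.0], [33.0, -39.1], [25.9, -39.0], [26.4, 39.0]]
pot/bottle green/side unchanged diff: [14.3, 14.3, 20.3]
```

```bash
python3 - <<'E'
from h import *
for f,R in(("side",((295,340,215,275),(185,215,175,218),(250,320,145,210))),):
    for x0,x1,y0,y1 in R:
        o_=[]
        for g in("pics/side0.png","pics/s20.png"):
            h=cv2.cvtColor(cv2.imread(g)[y0:y1,x0:x1],cv2.COLOR_BGR2HSV);m=cv2.inRange(h,(3,90,30),(17,255,255));M=cv2.moments(m,True)
            o_.append((round(M["m10"]/M["m00"],1),round(M["m01"]/M["m00"],1),int(M["m00"])))
        print(o_)
ctrl.observe()
rib(ctrl.grab_frame("side")[:,:,::-1].copy(),hi=(285,250));print(ctrl.sign_off())
E
```

```text
[(20.1, 37.2, 470), (20.3, 37.1, 484)]
[(14.2, 20.1, 222), (14.1, 20.2, 224)]
[(48.6, 46.0, 192), (50.4, 45.6, 181)]
yellow 358 [264.9 198.3] [67.6 -0.  48.7] th -6.8 r 127.6
yellow 182 [256.6 205.4] [33.4  0.  55.6] th -2.6 r 93.7
the job is handed in; nothing more can be done
None
```

The cover is folded flat, pushed home (about 16 mm) and tucked under the lip, staying shut with the hand clear, and I've handed the job in. My first attempt to get behind the rib caught on it and slid the box back about 6 mm, against the "do not shove" rule. The pot and bottle stayed put; the brush reading shifted about 2 px, and I never went near it.

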